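Open the screw jar whose thread hand is unknown

ROBOT

A 6-joint arm with a two-finger parallel gripper is mounted at the origin on the work surface. World frame = base frame: x ahead of the robot, y to its left, z up, the work surface at z = 0. Lengths are in mm, angles in rad, forces in N, time in s.
With the tool pointing down it reaches from about 400 to 925 mm from the base axis. Payload 12.5 kg.
Tool frame: the origin (TCP) lies at the centre of the arm's flange, where the gripper is bolted on; the fingertips stand 190 mm ahead of it and the grasp point (between the pads) lies 171 mm ahead of it; z points along the fingers, y is the line along which they close (so a half turn about z gives the same grasp; the last joint's range is limited). The gripper opens to 95 mm and grips with 3 to 60 N. Pads are 20 mm wide; open, the fingers measure 119 mm over their backs; the gripper's body (75 mm by 180 mm) begins 59 mm behind the grasp point.
Start: joints at [1.085, 0.491, 1.559, -0, 1.092, -0.106], TCP at [231.686, 580.471, 404.761] pointing down, gripper open.
Joint ranges: [-3.1, 3.1], [-0.84, 2.19], [0.05, 2.79], [-1.13, 4.28], [0.06, 2.93], [-2.69, 2.69]. Speed limits (rad/s): [2.22, 2.22, 2.79, 3.14, 3.14, 3.14].

INTERFACE

Orientations are given as [roll, pitch, yaw] about the fixed x, y, z axes, in that order (R = Rz(yaw) Ry(pitch) Rx(roll)).
In Python, from cell import env, read_camera, search_frame, cut_out gives the robot as it stands. The module is installed in compiled form; this text tells all that it offers.
- The arm moves only by the tool move_arm, never from a script. Its argument "commands" is a list of rows, each a list of 3 entries, a list of its own where there are three numbers: the shift along the world's x, y, z normalised to -1 to 1, where 1 is 0.03 m, then the turn about the world's z normalised to -1 to 1, where 1 is 0.08 rad, then the opening, from -1 (shut) to 1 (fully open), so that 0 is half open. A call has 1 to 20 rows; each row shifts and turns the commanded pose from where the row before left it; what a row does not reach is not made up. A row lasts 1/12 s, in which the tool goes at most 41.7 mm and 7.16 degrees, less where a joint would pass 70% of its speed; a pose out of reach is approached as far as the arm can. A call with a number of a shift or a turn outside -1 to 1 is refused whole. A call with a gripper value outside its range is refused whole. The fingers move at their own pace and stop on an object; the grip force is fixed at half the most. Time passes only in rows, so rows that do not move let the fingers close. It gives the time, the measured TCP pose, the force, the opening and the grip force at its end, in the units of the state.
- env.state(): the state, without advancing time (a new reading comes with each control period).
- read_camera(name): name is "side" or "top"; returns a dict with "image" (384x512x3 uint8, red, green, blue), "fx", "fy", "cx", "cy" (pixels), "rvec" (rotation vector, rad) and "tvec" (3), from world to camera coordinates, as OpenCV has them. Camera axes: x right, y down, z forward; pixel columns grow to the right and rows downward; lengths in mm; the calibration is good to about 2 mm. A picture is of the moment at which its call begins. There is no depth.
- env.job_done(): hands the job in; it is judged then, once.
Trained networks look in a picture, given as the dict that the camera call returned (one of the last four; its "shot" number tells which), for a name from the list of things; names that differ only in an ending like _2 or _b are one class to them, and where a whole thing is asked for, a point or a joint stands for the part that bears it (a point fixed in the world has none). Each returns a list of dicts, best first, with "confidence" (0 to 1); they miss things now and then, are a little off and sometimes report something else, mostly with a low value. They report only what shows in the picture. A call takes as long as a camera call. They do not tell look-alikes from the thing itself.
- search_frame(thing, picture): "at" ([column, row] in pixels, amid what is visible of it).
- cut_out(thing, picture): "region" (384x512 bool, what is visible of it) and "at" ([column, row] in pixels, amid what is visible of it).
The state is a dict: "t": time; "joints": joint angles; "qvel": joint speeds; "tau": joint torques, N m; "eef_pos": TCP position; "tcp_rot": TCP orientation; "ft_force": force on the tool from outside, world axes, zero at the start; "moment": the same for the moment, N m; "opening": opening from 0.0 (shut) to 1.0 (fully open); "grip_force": force on a finger pad.
Only numpy, scipy, OpenCV 4.12 (cv2) and the standard library are available. Lean on these libraries where they do the work, as an engineer would, in place of code of your own. Each camera call takes 0.05 s, during which the arm holds its last target. There are 200 camera calls.

TASK

Open the glass jar with the yellow twist cap: nobody remembers whether its thread is ordinary or reversed, so try the cap both ways until you find the way it turns loose, then lift the cap off. Finish while still holding the cap in the gripper, level and still, straight above the jar with its lower edge about 8 cm above the glass rim; do not let go. Leave the blue-capped jar and everything else on the table as they are, without moving the bench scraper or the acorn dish.

Things in the scene. Friction and masses are not known exactly. Their poses are not given: they have to be found in the camera images.
- cap: Yellow fluted metal twist cap seated on the jar, 60 mm in diameter (62 mm over the flutes), 30 mm tall, 40 to 85 g, a short dark radial stripe on its top. Origin: centre of its underside, z up, x along the stripe. Seated, its underside is 70 mm above the jar's underside. It sits loose on the neck with about 1 mm of play and must rise 25 mm to clear it; it need not be pressed down.
- cap_top (a point): Centre of the cap's top face, 30 mm above its underside. Lug cap: three inner lugs under glass ledges, so it cannot be pulled straight off. Loosening way (seen from above) differs per start and is hidden. Wrong way: stops dead after 0.05 to 0.3 rad, then fingers slip. Right way: runs easily, lifts free 1.05 to 1.3 rad from its starting angle; second stop at 1.3 to 1.5 rad.
- jar: Squat clear glass jar, pale tan contents, fixed on the mat (cannot turn or tip). Origin: centre of its underside, 4 mm above the table; z up; x along the cap's stripe at the start within 0.1 rad. Body 100 mm in diameter up to 46 mm; shoulder slopes in to the neck (59 mm high at 30 mm from the axis).
- rim (a point): Centre of the jar's glass rim, on the axis of the neck (41 mm in diameter), 95 mm above the jar's underside; hidden inside the cap at the start.
- spare_jar: Bystander: a second jar of the same shape and size with a blue cap and grey contents, also fixed on the mat, at least 155 mm from the first jar's axis. Origin: centre of its underside.
- mat: Green plastic cutting mat, 300 x 440 x 4 mm, fixed, lying flat under both jars. Origin: centre of its underside; x across its short side, y along its long side.
- scraper: Bystander: stainless steel bench scraper lying flat and loose on the left of the mat, 132 mm (x) by 150 mm (y), blade 3 mm and handle 16 mm thick. Origin: underside, near its middle.
- acorn_dish: Bystander: loose covered ceramic dish in the shape of an acorn, tan bowl with a brown cap, 100 mm in diameter, 87 mm tall, to the right of the mat. Origin: centre of its underside.
Not all that is in view belongs to the job. Leave any orange look-alike of the jar alone. Leave any orange look-alike of the cap alone.

How it is judged (in metres and radians):
On the way, in this order (a step that is already met when the one before it is completed fails the run):
1. the cap is turned loose (more than 0.75 rad from the jar's own x axis) while still seated on the neck (angle between the x axis of cap and the x axis of jar, either way round above 0.75 rad and z of cap in the frame of jar below 0.077 m), for 0.05 s.
2. the cap is lifted off and held straight above the jar (z of cap in the frame of jar between 0.145 and 0.225 m and horizontal distance between cap and jar below 0.04 m and angle between cap's own z axis and vertical below 0.3 rad and contact force between the fingers and cap above 1 N and contact force between cap and jar below 0.1 N), for 0.2 s.
At the end, for the whole second after the job is handed in: Cap held by the fingers (over 1 N), still (under 3 cm/s), level within 0.3 rad, within 40 mm sideways of the jar's axis, its underside 50 to 130 mm above the glass rim, not touching the jar; scraper and acorn dish within 20 mm of their starts (all of step 2 and linear speed of cap below 0.03 m/s and distance of each of scraper, acorn_dish from where it was at the start of the episode below 0.02 m); the arm keeps its last pose, push and grip.
It fails at once if the bench scraper or the acorn dish is moved by more than 20 mm (distance of any of scraper, acorn_dish from where it was at the start of the episode above 0.02 m).
It fails at once if the cap falls below its seat on the jar (z of cap in the frame of jar below 0.05 m).
It also fails if it takes over 45 s, if anything falls off the work surface, if the arm or the gripper's body presses on something with over 40 N, if the wrist force passes 120 N, or if a joint passes its speed limit or range.

## Working session

There is one attempt and no reset: what is moved stays moved. The work goes in short steps, Python scripts to look and compute and a tool call to move; the robot and the scene stay as the last step left them, time stands still between calls to the robot, and variables do not carry over. Pictures are saved under pics/ and viewed, at most 10 in all, crops included, and the job is handed in when it is done.

Besides the shell and the picture viewer there is one more tool, called after ">>>" as name([rows], argument=value, ...), one row to a line, values as JSON. move_arm: Moves the arm, as the interface text tells. Its arguments: {"type":"object","properties":{"commands":{"type":"array","items":{"type":"array"}}},"required":["commands"]}

```bash
mkdir -p pics; cat > h.py <<'E'
from cell import env, read_camera, search_frame, cut_out
import numpy as np, cv2
def ray(p,uv):
    R=cv2.Rodrigues(np.array(p["rvec"],float))[0];t=np.array(p["tvec"],float).ravel()
    d=R.T@np.array([(uv[0]-p["cx"])/p["fx"],(uv[1]-p["cy"])/p["fy"],1]);return -R.T@t,d
def atz(p,uv,z):
    o,d=ray(p,uv);return (o+d*(z-o[2])/d[2])
E
python3 - <<'E'
from h import *
ims=[]
for n in("top","side"):
    p=read_camera(n);ims.append(p["image"])
    print(n,ray(p,(256,192))[0].round())
    for th,z in(("cap",104),("cap_top",104),("jar",50),("acorn_dish",45),("scraper",5)):
        for r in search_frame(th,p)[:3]: print(th,np.round(r["at"]),round(r["confidence"],2),atz(p,r["at"],z).round())
    cv2.imwrite(f"pics/{n}0.png",p["image"][:,:,::-1])
s=env.state();print({k:np.round(v,3) for k,v in s.items()})
E
```

```text
top [ 515.   -5. 1078.]
cap [357. 207.] 0.86 [ 596. -261.  104.]
cap [303. 206.] 0.65 [ 600. -117.  104.]
cap_top [308. 210.] 0.9 [ 590. -129.  104.]
cap_top [362. 208.] 0.71 [ 595. -272.  104.]
jar [297. 214.] 0.98 [ 583. -107.   50.]
jar [274. 124.] 0.78 [843. -44.  50.]
scraper [121. 229.] 0.72 [542. 406.   5.]
side [ 138. -708. 1082.]
cap [298. 276.] 0.96 [ 577. -314.  104.]
cap [259. 227.] 0.81 [ 587. -127.  104.]
cap_top [298. 277.] 0.89 [ 575. -318.  104.]
cap_top [260. 230.] 0.58 [ 586. -137.  104.]
jar [306. 187.] 0.81 [836. -52.  50.]
jar [262. 245.] 0.68 [ 581. -153.   50.]
jar [214. 186.] 0.19 [593. 126.  50.]
acorn_dish [306. 325.] 0.66 [ 530. -413.   45.]
acorn_dish [162. 154.] 0.38 [526. 366.  45.]
acorn_dish [260. 226.] 0.19 [621. -91.  45.]
scraper [163. 154.] 0.72 [541. 403.   5.]
{'t': np.float64(0.6), 'joints': array([ 1.085,  0.491,  1.559,  0.   ,  1.092, -0.106]), 'qvel': array([ 0.001, -0.001, -0.   ,  0.001, -0.   , -0.   ]), 'tau': array([ 0.0000e+00, -6.1221e+01, -2.5836e+01,  6.9000e-02,  4.4000e-02,
        0.0000e+00]), 'eef_pos': array([231.696, 580.472, 404.758]), 'tcp_rot': array([3.141, 0.   , 2.762]), 'ft_force': array([ 0.017, -0.583,  0.288]), 'moment': array([ 0.046, -0.019, -0.019]), 'grip_force': np.float64(0.0), 'opening': np.float64(1.001)}
```

View pics/top0.png

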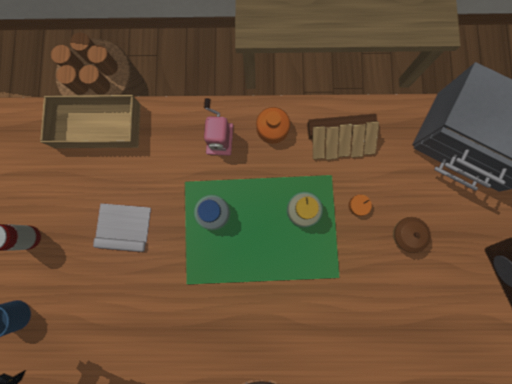

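View pics/side0.png

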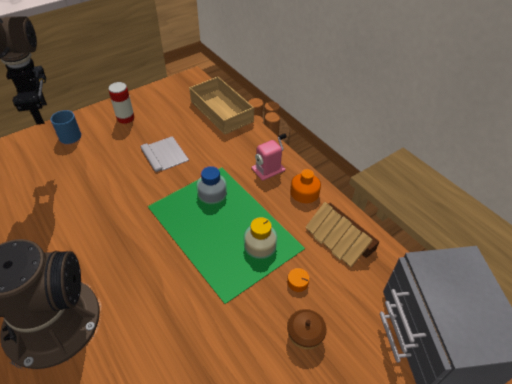

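The top view shows the yellow cap at about (308,208) with its stripe pointing up the image (+x). The orange cap is at (361,205), the blue jar at (211,212), the dish at (412,235) and the scraper at (123,228). The side view shows the yellow cap at (261,227). Next I'll refine the cap centre from its colour.

```bash
cat >> h.py <<'E'
from scipy.optimize import least_squares
def proj(p,X): return cv2.projectPoints(np.array(X,float).reshape(-1,1,3),np.array(p["rvec"],float),np.array(p["tvec"],float),np.array([[p["fx"],0,p["cx"]],[0,p["fy"],p["cy"]],[0,0,1.]]),None)[0][:,0]
def yel(p,c,r=22):
    h=cv2.cvtColor(p["image"],cv2.COLOR_RGB2HSV);m=cv2.inRange(h,(20,140,100),(34,255,255))
    k=np.zeros_like(m);cv2.circle(k,tuple(int(v) for v in c),r,255,-1);m&=k
    n,l,s,_=cv2.connectedComponentsWithStats(m);i=1+s[1:,4].argmax();m=(l==i).astype(np.uint8)
    hull=cv2.convexHull(cv2.findContours(m,0,2)[0][0]);M=cv2.moments(hull)
    return m,np.array([M["m10"]/M["m00"],M["m01"]/M["m00"]]),hull
def silh(p,c,z0):
    a=np.linspace(0,2*np.pi,60,endpoint=False)
    X=np.array([[c[0]+30.5*np.cos(t),c[1]+30.5*np.sin(t),z0+h] for h in(0,30) for t in a])
    M=cv2.moments(cv2.convexHull(proj(p,X).astype(np.float32)));return np.array([M["m10"]/M["m00"],M["m01"]/M["m00"]])
E
python3 - <<'E'
from h import *
P=[];C=[]
for n,c in(("top",(308,208)),("side",(261,227))):
    p=read_camera(n);m,ce,h=yel(p,c);P.append(p);C.append(ce);print(n,ce.round(2),m.sum(),cv2.boundingRect(h))
    print(least_squares(lambda v:silh(p,v,74)-ce,[592,-125]).x.round(1))
print(least_squares(lambda v:np.r_[silh(P[0],v,74)-C[0],silh(P[1],v,74)-C[1]],[592,-125]))
cv2.imwrite("pics/z.png",cv2.resize(np.hstack([P[0]["image"][185:230,285:330],P[1]["image"][205:250,238:283]])[:,:,::-1],None,fx=8,fy=8,interpolation=cv2.INTER_NEAREST))
E
```

```text
top [306.62 207.5 ] 374 (296, 197, 22, 22)
[ 596.8 -125.1]
side [260.6  227.67] 339 (251, 217, 21, 23)
[ 596.9 -123.2]
     message: `xtol` termination condition is satisfied.
     success: True
      status: 3
         fun: [-8.475e-01  2.635e-01  2.724e-01  6.627e-01]
           x: [ 5.961e+02 -1.255e+02]
        cost: 0.6505185140390115
         jac: [[-9.167e-02 -1.737e-01]
               [-3.490e-01 -3.051e-01]
               [ 4.255e-01 -2.902e-01]
               [-1.724e-01 -1.795e-01]]
        grad: [-1.264e-02 -1.311e-01]
  optimality: 0.13112298721224408
 active_mask: [ 0.000e+00  0.000e+00]
        nfev: 17
        njev: 7
```

View pics/z.png

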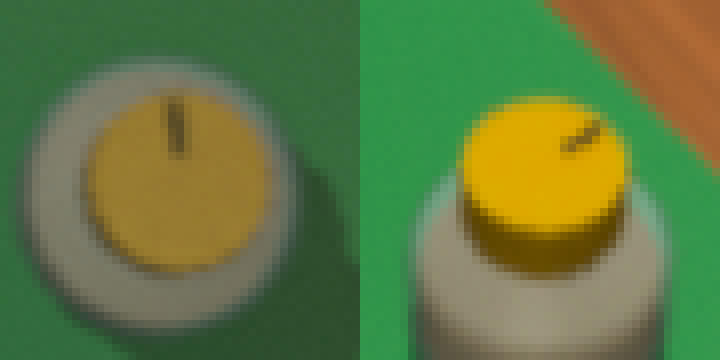

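>>> move_arm([
  [[0.4, -0.8, 0], 0, 1],
  [[0.4, -0.8, 0], -0.9, 1],
  [[0.45, -0.85, 0], -0.9, 1],
  [[0.45, -0.85, 0], -0.9, 1],
  [[0.45, -0.85, 0], -0.9, 1],
  [[0.45, -0.85, 0], -0.9, 1],
  [[0.45, -0.85, 0], -0.9, 1],
  [[0.45, -0.85, 0], -0.9, 1],
  [[0.45, -0.85, 0], -0.9, 1],
  [[0.45, -0.85, 0], -0.9, 1],
  [[0.45, -0.85, 0], -0.9, 1],
  [[0.45, -0.85, 0], -0.9, 1],
  [[0.45, -0.85, 0], -0.9, 1],
  [[0.45, -0.85, 0], -0.9, 1],
  [[0.45, -0.85, 0], -0.9, 1],
  [[0.45, -0.85, 0], -0.9, 1],
  [[0.45, -0.85, 0], -0.9, 1],
  [[0.45, -0.85, 0], -0.9, 1],
  [[0.45, -0.85, 0], -0.9, 1],
  [[0, 0, 0], 0, 1],
])

```text
t: 2.37
eef_pos: [487.0, 95.8, 404.8]
tcp_rot: [3.14, 0.0, 1.459]
ft_force: [-0.4, 0.5, -0.4]
opening: 1.001
grip_force: 0.0
```

```bash
python3 - <<'E'
from h import *
s=env.state();print(s["t"],s["joints"].round(3),s["eef_pos"].round(1),s["tcp_rot"].round(3),s["ft_force"])
P=[];C=[]
for n,c in(("top",(308,208)),("side",(261,227))):
    p=read_camera(n);m,ce,h=yel(p,c);P.append(p);C.append(ce);(u,v),r=cv2.minEnclosingCircle(h)
    print(n,ce.round(2),(u,v,r),atz(p,ce,104).round(1),atz(p,(u,v),104).round(1),np.median(proj(p,[[597,-124,74],[597,-124,104]]),1) , proj(p,[597,-124,104]))
    print(least_squares(lambda v:silh(p,v,74)-ce,[597,-125],diff_step=.01).x.round(1))
print(least_squares(lambda v:np.r_[silh(P[0],v,74)-C[0],silh(P[1],v,74)-C[1]],[592,-125],diff_step=.01).x)
E
```

```text
2.3667 [ 6.100e-02  3.090e-01  1.867e+00 -1.000e-03  9.650e-01  1.740e-01] [487.   95.8 404.8] [3.14  0.    1.459] [-0.39270122  0.46176336 -0.40334699]
top [306.64 207.49] (306.6756896972656, 207.43243408203125, 10.949396133422852) [ 595.8 -126.5  104. ] [ 596.  -126.7  104. ] [256.16322869 256.36239731] [[305.67010439 207.05469022]]
[ 596.9 -127.9]
side [260.68 227.92] (260.5, 227.91175842285156, 11.1893310546875) [ 589.6 -133.   104. ] [ 589.2 -132.7  104. ] [245.77207764 242.78772163] [[260.90891607 224.66652719]]
[ 596.6 -124. ]
[ 596.5224204  -126.32704965]
```

>>> move_arm([
  [[0.45, -0.9, 0], 0, 1],
  [[0.45, -0.9, 0], 0, 1],
  [[0.45, -0.9, 0], 0, 1],
  [[0.45, -0.9, 0], 0, 1],
  [[0.45, -0.9, 0], 0, 1],
  [[0.45, -0.9, 0], 0, 1],
  [[0.45, -1, 0], 0, 1],
  [[0.5, -1, 0], 0, 1],
  [[0, 0, -0.9], 0, 1],
  [[0, 0, -0.9], 0, 1],
  [[0, 0, -0.9], 0, 1],
  [[0, 0, -0.9], 0, 1],
  [[0, 0, -0.9], 0, 1],
  [[0, 0, -0.2], 0, 1],
  [[0, 0, 0], 0, 1],
  [[0, 0, 0], 0, 1],
])

```text
t: 3.8
eef_pos: [595.1, -122.3, 264.7]
tcp_rot: [3.141, 0.0, 1.467]
ft_force: [0.8, 0.0, 1.2]
opening: 1.0
grip_force: 0.0
```

>>> move_arm([
  [[0, 0, 0], 0, -1],
  [[0, 0, 0], 0, -1],
  [[0, 0, 0], 0, -1],
  [[0, 0, 0], 0, -1],
  [[0, 0, 0], 0, -1],
  [[0, 0, 0], 0, -1],
  [[0, 0, 0], 0, -1],
  [[0, 0, 0], 0, -1],
])

```text
t: 4.47
eef_pos: [595.6, -123.3, 264.4]
tcp_rot: [3.137, 0.001, 1.466]
ft_force: [6.5, -0.4, 0.2]
opening: 0.629
grip_force: 30.0
```

```bash
python3 - <<'E'
from h import *
s=env.state();print({k:np.round(v,3) for k,v in s.items()})
a=read_camera("top")["image"][175:240,265:345];b=read_camera("side")["image"][195:260,221:301]
cv2.imwrite("pics/g.png",cv2.resize(np.hstack([a,b])[:,:,::-1],None,fx=5,fy=5,interpolation=cv2.INTER_NEAREST))
E
```

```text
{'t': np.float64(4.467), 'joints': array([-0.313,  0.633,  1.733,  0.   ,  0.772, -0.208]), 'qvel': array([-0.001,  0.001,  0.001, -0.002, -0.   , -0.001]), 'tau': array([-3.6100e-01, -6.2932e+01, -1.5566e+01, -1.7700e-01,  1.6740e+00,
        1.1000e-02]), 'eef_pos': array([ 595.578, -123.296,  264.4  ]), 'tcp_rot': array([3.137e+00, 1.000e-03, 1.466e+00]), 'ft_force': array([ 6.542, -0.406,  0.175]), 'moment': array([-0.24 , -1.194,  0.018]), 'grip_force': np.float64(30.0), 'opening': np.float64(0.629)}
```

View pics/g.png

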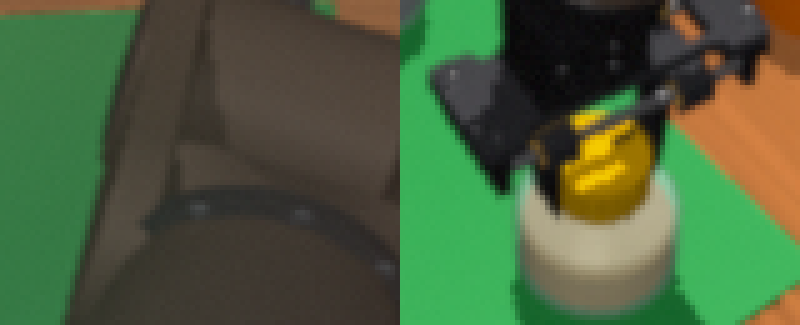

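The side view shows the fingers closed on the yellow cap (about (600,170) in the crop). The opening is 0.629, which is about 60 mm. The tool is about 2.7 mm off in y and 1 mm off in x, so I'll re-centre and grip again.

>>> move_arm([
  [[0, 0, 0], 0, 0.5],
  [[0, 0, 0], 0, 0.5],
  [[0.04, -0.1, 0], 0, 0.5],
  [[0, 0, 0], 0, 0.5],
  [[0, 0, 0], 0, -1],
  [[0, 0, 0], 0, -1],
  [[0, 0, 0], 0, -1],
  [[0, 0, 0], 0, -1],
  [[0, 0, 0], 0, -1],
])

```text
t: 5.32
eef_pos: [596.0, -126.1, 263.8]
tcp_rot: [3.141, 0.0, 1.466]
ft_force: [2.7, -1.3, -1.3]
opening: 0.627
grip_force: 30.0
```

>>> move_arm([
  [[0, 0, 0], 0.5, -1],
  [[0, 0, 0], 0.5, -1],
  [[0, 0, 0], 0.5, -1],
  [[0, 0, 0], 0.5, -1],
  [[0, 0, 0], 0, -1],
])

```text
t: 5.73
eef_pos: [596.1, -126.2, 263.9]
tcp_rot: [3.14, 0.0, 1.627]
ft_force: [3.4, -1.1, -1.3]
opening: 0.633
grip_force: 30.0
```

```bash
python3 - <<'E'
from h import *
s=env.state();print({k:np.round(v,3) for k,v in s.items()})
E
```

```text
{'t': np.float64(5.733), 'joints': array([-0.317,  0.635,  1.729,  0.   ,  0.776, -0.373]), 'qvel': array([-0.001,  0.   , -0.   ,  0.   ,  0.002,  0.072]), 'tau': array([  1.084, -63.916, -17.363,  -0.174,   1.005,  -1.191]), 'eef_pos': array([ 596.106, -126.212,  263.909]), 'tcp_rot': array([3.14 , 0.   , 1.627]), 'ft_force': array([ 3.386, -1.052, -1.257]), 'moment': array([-0.414, -0.511, -0.486]), 'grip_force': np.float64(29.999), 'opening': np.float64(0.633)}
```

>>> move_arm([
  [[0, 0, 0], -0.5, -1],
  [[0, 0, 0], -0.5, -1],
  [[0, 0, 0], -0.5, -1],
  [[0, 0, 0], -0.5, -1],
  [[0, 0, 0], -0.5, -1],
  [[0, 0, 0], -0.5, -1],
  [[0, 0, 0], -0.5, -1],
  [[0, 0, 0], -0.5, -1],
  [[0, 0, 0], 0, -1],
])

```text
t: 6.48
eef_pos: [595.9, -126.0, 263.8]
tcp_rot: [3.141, 0.0, 1.303]
ft_force: [2.2, -0.9, -1.0]
opening: 0.626
grip_force: 30.0
```

```bash
python3 - <<'E'
from h import *
s=env.state();print({k:np.round(v,3) for k,v in s.items()})
a=read_camera("side")["image"][200:255,225:290]
cv2.imwrite("pics/g2.png",cv2.resize(a[:,:,::-1],None,fx=8,fy=8,interpolation=cv2.INTER_CUBIC))
E
```

```text
{'t': np.float64(6.483), 'joints': array([-0.317,  0.635,  1.73 , -0.   ,  0.776, -0.049]), 'qvel': array([-0.003,  0.001, -0.001, -0.003, -0.   , -0.078]), 'tau': array([  0.669, -63.77 , -17.864,   0.203,   0.719,   0.699]), 'eef_pos': array([ 595.95 , -126.024,  263.822]), 'tcp_rot': array([3.141, 0.   , 1.303]), 'ft_force': array([ 2.206, -0.888, -1.021]), 'moment': array([-0.427, -0.329, -0.04 ]), 'grip_force': np.float64(30.0), 'opening': np.float64(0.626)}
```

>>> move_arm([
  [[0, 0, 0], -0.5, -1],
  [[0, 0, 0], -0.5, -1],
  [[0, 0, 0], -0.5, -1],
  [[0, 0, 0], -0.5, -1],
  [[0, 0, 0], -0.5, -1],
  [[0, 0, 0], -0.5, -1],
  [[0, 0, 0], -0.5, -1],
  [[0, 0, 0], -0.5, -1],
  [[0, 0, 0], -0.5, -1],
  [[0, 0, 0], -0.5, -1],
  [[0, 0, 0], -0.5, -1],
  [[0, 0, 0], -0.5, -1],
  [[0, 0, 0], 0, -1],
])

```text
t: 7.62
eef_pos: [595.8, -125.9, 263.7]
tcp_rot: [-3.141, 0.0, 0.825]
ft_force: [0.0, -0.6, -0.2]
opening: 0.627
grip_force: 30.0
```

```bash
python3 - <<'E'
from h import *
s=env.state();print({k:np.round(s[k],3) for k in("t","joints","ft_force","moment","tcp_rot","opening")})
a=read_camera("side")["image"][200:255,225:290]
cv2.imwrite("pics/g3.png",cv2.resize(a[:,:,::-1],None,fx=8,fy=8,interpolation=cv2.INTER_CUBIC))
E
```

```text
{'t': np.float64(7.617), 'joints': array([-0.317,  0.635,  1.73 , -0.   ,  0.776,  0.429]), 'ft_force': array([ 0.001, -0.597, -0.168]), 'moment': array([-0.255, -0.095,  0.021]), 'tcp_rot': array([-3.141,  0.   ,  0.825]), 'opening': np.float64(0.627)}
```

View pics/g3.png

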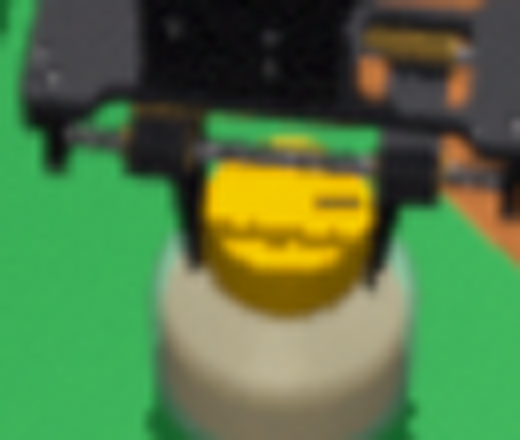

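The stripe (about (338,203) in the crop) has turned clockwise with the fingers. The moment is near zero, so negative is the loosening way and I'll continue to the second stop.

>>> move_arm([
  [[0, 0, 0], -0.5, -1],
  [[0, 0, 0], -0.5, -1],
  [[0, 0, 0], -0.5, -1],
  [[0, 0, 0], -0.5, -1],
  [[0, 0, 0], -0.5, -1],
  [[0, 0, 0], -0.5, -1],
  [[0, 0, 0], -0.5, -1],
  [[0, 0, 0], -0.5, -1],
  [[0, 0, 0], -0.5, -1],
  [[0, 0, 0], -0.5, -1],
  [[0, 0, 0], -0.5, -1],
  [[0, 0, 0], -0.5, -1],
  [[0, 0, 0], -0.5, -1],
  [[0, 0, 0], 0, -1],
])

```text
t: 8.83
eef_pos: [595.7, -125.9, 263.7]
tcp_rot: [-3.141, 0.001, 0.306]
ft_force: [0.3, -0.3, -0.6]
opening: 0.627
grip_force: 30.0
```

```bash
python3 - <<'E'
from h import *
s=env.state();print({k:np.round(s[k],3) for k in("t","joints","ft_force","moment","tcp_rot","opening")})
E
```

```text
{'t': np.float64(8.833), 'joints': array([-0.317,  0.635,  1.73 , -0.   ,  0.777,  0.948]), 'ft_force': array([ 0.27 , -0.265, -0.614]), 'moment': array([ 0.031,  0.135, -0.052]), 'tcp_rot': array([-3.141e+00,  1.000e-03,  3.060e-01]), 'opening': np.float64(0.627)}
```

>>> move_arm([
  [[0, 0, 0], -0.5, -1],
  [[0, 0, 0], -0.5, -1],
  [[0, 0, 0], 0, -1],
])

```text
t: 9.08
eef_pos: [595.7, -125.9, 263.7]
tcp_rot: [-3.141, 0.001, 0.227]
ft_force: [1.0, 0.6, 0.9]
opening: 0.627
grip_force: 30.0
```

```bash
python3 - <<'E'
from h import *
s=env.state();print({k:np.round(s[k],3) for k in("t","joints","ft_force","moment","tcp_rot","opening")})
E
```

```text
{'t': np.float64(9.083), 'joints': array([-0.317,  0.635,  1.73 , -0.   ,  0.777,  1.028]), 'ft_force': array([0.982, 0.628, 0.934]), 'moment': array([ 0.049,  0.036, -0.01 ]), 'tcp_rot': array([-3.141e+00,  1.000e-03,  2.270e-01]), 'opening': np.float64(0.627)}
```

>>> move_arm([
  [[0, 0, 0], -0.5, -1],
  [[0, 0, 0], -0.3, -1],
  [[0, 0, 0], 0, -1],
  [[0, 0, 0.1], 0, -1],
  [[0, 0, 0.1], 0, -1],
  [[0, 0, 0], 0, -1],
])

```text
t: 9.58
eef_pos: [595.8, -125.9, 270.2]
tcp_rot: [-3.141, 0.0, 0.163]
ft_force: [-0.9, 2.9, 0.8]
opening: 0.625
grip_force: 30.0
```

```bash
python3 - <<'E'
from h import *
s=env.state();print({k:np.round(s[k],3) for k in("t","joints","ft_force","moment","tcp_rot","opening")})
E
```

```text
{'t': np.float64(9.583), 'joints': array([-0.317,  0.626,  1.726,  0.   ,  0.79 ,  1.091]), 'ft_force': array([-0.947,  2.853,  0.821]), 'moment': array([0.384, 0.395, 0.   ]), 'tcp_rot': array([-3.141,  0.   ,  0.163]), 'opening': np.float64(0.625)}
```

No resistance to the small lift. The cap's underside should end 80 mm above the rim, which puts the TCP at z≈369.

>>> move_arm([
  [[0, 0, 0.2], 0, -1],
  [[0, 0, 0.3], 0, -1],
  [[0, 0, 0.3], 0, -1],
  [[0, 0, 0.4], 0, -1],
  [[0, 0, 0.4], 0, -1],
  [[0, 0, 0.4], 0, -1],
  [[0, 0, 0.4], 0, -1],
  [[0, 0, 0.4], 0, -1],
  [[0, 0, 0.3], 0, -1],
  [[0, 0, 0.2], 0, -1],
  [[0, 0, 0], 0, -1],
  [[0, 0, 0], 0, -1],
  [[0, 0, 0], 0, -1],
  [[0, 0, 0], 0, -1],
  [[0, 0, 0], 0, -1],
  [[0, 0, 0], 0, -1],
])

```text
t: 10.92
eef_pos: [595.9, -126.0, 368.3]
tcp_rot: [-3.141, 0.001, 0.162]
ft_force: [-0.4, -0.1, -1.0]
opening: 0.628
grip_force: 30.0
```

```bash
python3 - <<'E'
from h import *
s=env.state();print({k:np.round(s[k],3) for k in("t","qvel","ft_force","moment","tcp_rot","eef_pos","opening","grip_force")})
p=read_camera("side");print(proj(p,[[596,-126,179],[596,-126,99]]))
cv2.imwrite("pics/e.png",cv2.resize(p["image"][160:270,200:330,::-1],None,fx=5,fy=5,interpolation=cv2.INTER_CUBIC))
E
```

```text
{'t': np.float64(10.917), 'qvel': array([-0.001, -0.003, -0.003, -0.001,  0.   , -0.001]), 'ft_force': array([-0.395, -0.077, -1.011]), 'moment': array([-0.036,  0.162, -0.017]), 'tcp_rot': array([-3.141e+00,  1.000e-03,  1.620e-01]), 'eef_pos': array([ 595.923, -126.044,  368.323]), 'opening': np.float64(0.628), 'grip_force': np.float64(30.0)}
[[261.69818134 208.72218373]
 [260.99986893 226.33240775]]
```

View pics/e.png

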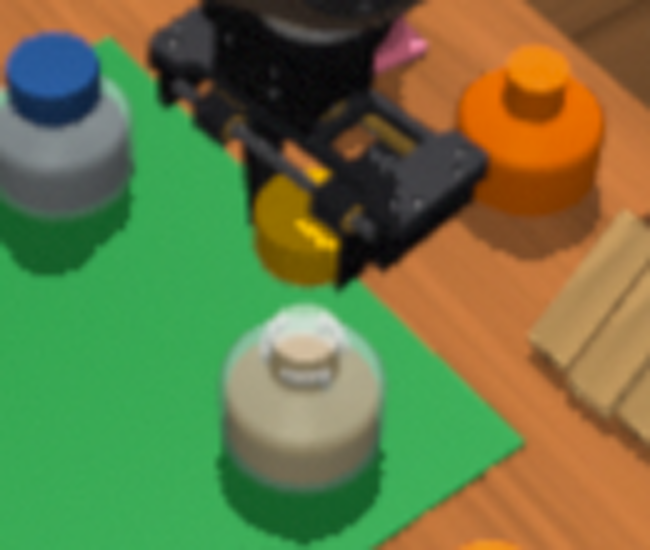

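The yellow cap (about (297,235) in the crop) is level in the fingers above the open jar neck (about (305,335)), so I'm handing the job in.

```bash
python3 -c "
from cell import env
print(env.job_done())"
```

```text
the job is handed in; nothing more can be done
None
```

The yellow cap is off and the job is handed in: the thread was reversed (the cap turned loose clockwise seen from above), and the gripper is holding the cap level and still about 80 mm above the rim; no verdict was shown, and I kept clear of the scraper and acorn dish but did not re-measure them.

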